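# Sort the press's spring feet by feel

### The job

The spring feet from the printing press look alike, but some have stiff springs and some have gone weak: sort them by how hard their plungers push back. Slide every stiff foot along the bench until it is fully inside the square-cornered bay with the two posts, and every weak one until it is fully inside the bay with the clipped corners; keep the feet standing on the bench without lifting or toppling them, and leave the other things where they are.

Things in the scene. Friction and masses are not known exactly. Their poses are not given: they have to be found in the camera images.
- foot_a: dark steel spring foot, upright on the bench, about 0.5 kg, looks like the others. Origin: centre of underside. Flange 70 mm diameter, 14 mm thick; barrel 40 mm diameter to 46 mm height; out of it a sprung plunger, cap 34 mm diameter, top at 66 mm, travel 10 mm. It may hold a stiff spring (yields from 9 N, 16 N at full travel) or a weak one (from 1.5 N, 3.5 N at full travel): only felt by pressing
- foot_b: dark steel spring foot, upright on the bench, about 0.5 kg, looks like the others. Origin: centre of underside. Flange 70 mm diameter, 14 mm thick; barrel 40 mm diameter to 46 mm height; out of it a sprung plunger, cap 34 mm diameter, top at 66 mm, travel 10 mm. It may hold a stiff spring (yields from 9 N, 16 N at full travel) or a weak one (from 1.5 N, 3.5 N at full travel): only felt by pressing
- foot_c: dark steel spring foot, upright on the bench, about 0.5 kg, looks like the others. Origin: centre of underside. Flange 70 mm diameter, 14 mm thick; barrel 40 mm diameter to 46 mm height; out of it a sprung plunger, cap 34 mm diameter, top at 66 mm, travel 10 mm. It may hold a stiff spring (yields from 9 N, 16 N at full travel) or a weak one (from 1.5 N, 3.5 N at full travel): only felt by pressing
- square_bay: fixed bay of plywood strips 18 mm high, 12 mm thick, no floor, open on its -x side (towards the robot). Origin: centre of its inside at bench level, z up. Inside 200 mm along y, 120 mm along x: mouth at x = -60 mm, back at x = +60 mm. Back corners square, a wooden post (26 mm diameter, 50 mm high) on each: the bay for stiff feet
- clipped_bay: fixed bay of plywood strips 18 mm high, 12 mm thick, no floor, open on its -x side (towards the robot). Origin: centre of its inside at bench level, z up. Inside 200 mm along y, 120 mm along x: mouth at x = -60 mm, back at x = +60 mm. Back corners cut off at 45 degrees (45 mm of each side), no posts: the bay for weak feet
- brayer: ink roller lying beyond the bays, roller 100 mm wide, about 200 mm long; bystander. Origin: bench level under the roller's middle
- ink_jar: closed jar, 72 mm diameter, 75 mm high, to the left; bystander. Origin: centre of underside
- spool: turned wooden spool, 72 mm diameter, 90 mm high, to the right; bystander. Origin: centre of underside
- lino_block: mounted lino block, 120 x 90 x 26 mm, to the right; bystander. Origin: centre of underside
Not all that is in view belongs to the job. Leave any orange or red look-alike of the foot_c alone.

How it is judged:
By the outcome, as a careful person would: the job done as asked, in the order asked, and still so for the second after the job is handed in, with the robot touching nothing.
It also fails if it takes over 72 s, if anything falls off the work surface, if the arm or the gripper's body presses on something with over 40 N, if the wrist force passes 120 N, or if a joint passes its speed limit or range.

### The arm

A 6-joint arm with a two-finger parallel gripper is mounted at the origin on the work surface. World frame = base frame: x ahead of the robot, y to its left, z up, the work surface at z = 0. Lengths are in m, angles in rad, forces in N, time in s.
With the tool pointing down it reaches from about 0.225 to 0.875 m from the base axis. Payload 3.4 kg.
Tool frame: the origin (TCP) lies on the centre line of the jaws, within the pads' length; the fingertips stand 11 mm ahead of it and the grasp point (between the pads) lies 8 mm behind it; z points along the fingers, y is the line along which they close (so a half turn about z gives the same grasp; the last joint's range is limited). The gripper opens to 85 mm and grips with 20 to 120 N. Pads are 22 mm wide; open, the fingers measure 114 mm over their backs; the gripper's body (76 mm by 85 mm) begins 54 mm behind the grasp point. The pads swing forward as they close: fully open they stand 13 mm farther back than shut.
Start: joints at [-1.289, 0.276, 1.505, -0, 1.361, -0.121], TCP at [0.225, -0.529, 0.242] pointing down, gripper open.
Joint ranges: [-2.89, 2.89], [-0.75, 2.08], [0.22, 2.7], [-1.18, 4.32], [0.11, 2.71], [-2.7, 2.7]. Speed limits (rad/s): [2.57, 2.57, 3.14, 3.14, 3.14, 3.14].

### API

Orientations are given as a unit quaternion [w, x, y, z].
In Python, from rig import manip, eyes, job gives the robot as it stands.
- The arm moves only by the tool drive_tool, never from a script. Its argument "rows" is a list of rows, each a list of 3 entries, a list of its own where there are three numbers: the turn, a rotation vector about the world's x, y, z in rad, then the shift along the world's x, y, z in cm, then the finger opening in cm, from 0 to 8.54. A call has 1 to 8 rows; each row shifts and turns the commanded pose from where the row before left it; what a row does not reach is not made up. A row lasts 1/8 s, in which the tool goes at most 62.5 mm and 10.7 degrees, less where a joint would pass 70% of its speed; a pose out of reach is approached as far as the arm can. A call is refused whole if a number of a shift passes 6.25 or a number of a turn 0.188, either way. A call with a gripper value outside its range is refused whole. The fingers move at their own pace and stop on an object; "force" is the grip in N (left out, the last holds). Time passes only in rows, so rows that do not move let the fingers close. It gives the time, the measured TCP pose, the force, the opening and the grip force at its end, in the units of the state.
- manip.get_state(): the state, without advancing time (a new reading comes with each control period).
- eyes.get_image(name): name is "side" or "top"; returns the picture (400x640x3 uint8, red, green, blue); there is no depth.
- eyes.get_calibration(name): a dict with "camera_matrix" (3x3 intrinsics, pixels), "view" (4x4, takes a point from world to camera coordinates). Camera axes: x right, y up, looking along -z (the intrinsics and any distortion apply to the point x, -y, -z); pixel columns grow to the right and rows downward; lengths in m; the calibration is good to about 2 mm. A picture is of the moment at which its call begins. get_calibration takes no time and is no camera call.
- job.sign_off(): hands the job in; it is judged then, once.
The state is a dict: "clock": time; "qpos": joint angles; "qd": joint speeds; "effort": joint torques, N m; "position": TCP position; "ee_rot": TCP orientation; "contact_force": force on the tool from outside, world axes, zero at the start; "moment": the same for the moment, N m; "width": finger opening in m; "gripper_force": force on a finger pad.
Only numpy, scipy, OpenCV 4.12 (cv2) and the standard library are available. Lean on these libraries where they do the work, as an engineer would, in place of code of your own. Each camera call takes 0.05 s, during which the arm holds its last target. There are 200 camera calls.

## Working session

There is one attempt and no reset: what is moved stays moved. The work goes in short steps, Python scripts to look and compute and a tool call to move; the robot and the scene stay as the last step left them, time stands still between calls to the robot, and variables do not carry over. Pictures are saved under pics/ and viewed, at most 10 in all, crops included, and the job is handed in when it is done.

Besides the shell and the picture viewer there is one more tool, called by a JSON object that holds its "name" and its "arguments". drive_tool: Moves the arm, as the interface text tells. Its arguments: {"type":"object","properties":{"rows":{"type":"array"},"force":{"type":"number"}},"required":["rows"]}

```bash
mkdir -p pics; ls; python3 - <<'E'
from rig import manip, eyes
import cv2
for n in("top","side"):
    cv2.imwrite(f"pics/{n}0.png",eyes.get_image(n)[...,::-1])
    c=eyes.get_calibration(n);print(n,c)
s=manip.get_state();print(s)
E
```

```text
pics
top {'camera_matrix': array([[387.57271319,   0.        , 315.71896078],
       [  0.        , 387.57271319, 196.29104448],
       [  0.        ,   0.        ,   1.        ]]), 'view': array([[-6.10802831e-02, -9.98132797e-01,  3.43082826e-04,
         5.08297677e-02],
       [ 9.75584111e-01, -5.96277711e-02,  2.11376844e-01,
        -5.91337180e-01],
       [-2.10961704e-01,  1.32456636e-02,  9.77404579e-01,
        -9.09562748e-01],
       [ 0.00000000e+00,  0.00000000e+00,  0.00000000e+00,
         1.00000000e+00]])}
side {'camera_matrix': array([[520.72679004,   0.        , 326.44773977],
       [  0.        , 520.72679004, 198.0496522 ],
       [  0.        ,   0.        ,   1.        ]]), 'view': array([[-0.78966148, -0.61350386, -0.00691106,  0.47094278],
       [ 0.43533471, -0.56820033,  0.69830658, -0.27145078],
       [-0.43234065,  0.54841718,  0.71576543, -1.18142151],
       [ 0.        ,  0.        ,  0.        ,  1.        ]])}
{'clock': 0.1, 'qpos': array([-1.28898409e+00,  2.76524918e-01,  1.50601453e+00, -4.89282223e-06,
        1.36070329e+00, -1.20982535e-01]), 'qd': array([ 0.00059935, -0.00166396, -0.00320644, -0.00052369,  0.00092694,
       -0.00022554]), 'effort': array([ 1.41515742e-03, -4.17699766e+01, -2.46404815e+01, -1.26664268e-04,
        5.91385615e-03,  7.64649741e-06]), 'position': array([ 0.22526913, -0.52853758,  0.24152691]), 'ee_rot': array([-8.22182456e-04,  9.79787567e-01,  2.00039102e-01, -6.86585152e-05]), 'contact_force': array([-0.12813615,  0.13708072,  0.16246116]), 'moment': array([-0.05619884, -0.0455458 , -0.04411184]), 'gripper_force': 0.0, 'width': 0.08597561928413122}
```

View pics/top0.png

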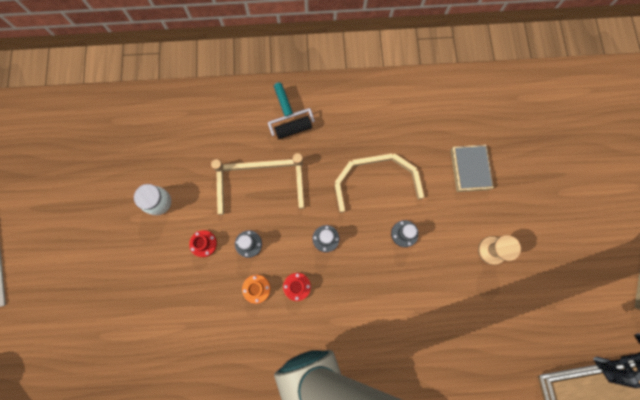

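View pics/side0.png

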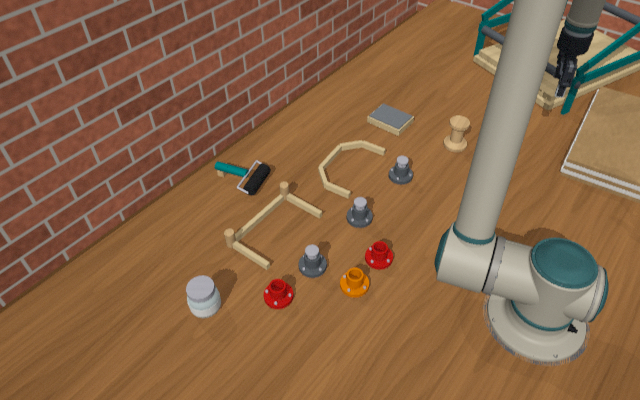

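The top view shows the three steel feet at about (248,243), (327,238) and (405,233). The square bay has its posts at (217,163) and (298,158), and the clipped bay spans (343,209) to (422,195). Red and orange decoys stand at (203,243), (297,287) and (256,289).

```bash
cat > h.py <<'E'
import numpy as np, cv2
from rig import manip, eyes
def cast(n,uv,z):
    c=eyes.get_calibration(n);K=c["camera_matrix"];V=c["view"]
    d=np.linalg.inv(K)@[uv[0],uv[1],1.];d=d*[1,-1,-1]
    R=V[:3,:3];o=-R.T@V[:3,3];d=R.T@d
    return (o+d*(z-o[2])/d[2])
def caps(im):
    # light grey caps
    h=cv2.cvtColor(im,cv2.COLOR_RGB2HSV)
    m=((h[...,1]<50)&(h[...,2]>125)).astype(np.uint8)
    n,l,s,c=cv2.connectedComponentsWithStats(m)
    return [(c[i],s[i,4],s[i,:4]) for i in range(1,n) if 60<s[i,4]<900]
E
python3 - <<'E'
from h import *
np.set_printoptions(precision=4,suppress=True)
im=cv2.cvtColor(cv2.imread("pics/top0.png"),cv2.COLOR_BGR2RGB)
for c,a,b in caps(im): print("cap",c,a,b,cast("top",c,.066)[:2])
im2=cv2.cvtColor(cv2.imread("pics/side0.png"),cv2.COLOR_BGR2RGB)
for c,a,b in caps(im2): print("side",c,a,b,cast("side",c,.066)[:2])
h=cv2.cvtColor(im,cv2.COLOR_RGB2HSV)
m=((h[...,0]>16)&(h[...,0]<32)&(h[...,1]>50)&(h[...,1]<150)&(h[...,2]>185)).astype(np.uint8)
n,l,s,c=cv2.connectedComponentsWithStats(m)
for i in range(1,n):
    if s[i,4]>150 and 130<c[i][1]<230:
        cs=max(cv2.findContours((l==i).astype(np.uint8),0,2)[0],key=len)
        p=cv2.approxPolyDP(cs,3,True)[:,0]
        print("bay",s[i]);
        for q in p: print(q,cast("top",q,.018)[:2])
mr=(((h[...,0]<14)|(h[...,0]>172))&(h[...,1]>200)&(h[...,2]>120)).astype(np.uint8)
n,l,s,c=cv2.connectedComponentsWithStats(mr)
for i in range(1,n):
    if s[i,4]>150: print("red",c[i],s[i],cast("top",c[i],.02)[:2])
for q in [(151,200),(493,250),(508,248)]: print(q,cast("top",q,.04)[:2])
E
```

```text
cap [289.9704 117.7692] 169 [268 109  46  26] [0.8067 0.0691]
cap [150.1478 198.5484] 744 [134 184  33  31] [0.6122 0.428 ]
cap [408.7539 230.0209] 191 [400 221  18  18] [ 0.4942 -0.2083]
cap [325.7789 235.3053] 190 [319 225  15  19] [ 0.4936 -0.0039]
cap [243.7549 240.799 ] 204 [235 231  17  19] [0.4925 0.1969]
cap [  1.113  289.2783] 115 [  0 265   5  41] [0.4125 0.7754]
cap [293.1885 381.6432] 695 [276 360  53  40] [0.1666 0.0919]
cap [565.5034 377.1603] 580 [540 366  61  34] [ 0.1381 -0.5265]
cap [311.5994 393.125 ] 312 [301 382  31  18] [0.1401 0.0517]
side [597.1993 170.993 ] 853 [561  89  79 111] [ 0.0425 -0.4943]
side [402.0092 161.055 ] 109 [397 156  12  12] [ 0.4875 -0.2054]
side [246.64 176.91] 100 [237 160  25  34] [0.7883 0.1061]
side [359.7063 202.6587] 126 [354 197  13  13] [ 0.4882 -0.0016]
side [311.3961 250.9935] 154 [305 244  14  15] [0.4873 0.1979]
bay [233 155  68  13 320]
[300 158] [0.7107 0.0497]
[296 155] [0.7198 0.06  ]
[292 160] [0.7064 0.0715]
[239 163] [0.7067 0.2136]
[233 167] [0.6965 0.2298]
[289 164] [0.6957 0.08  ]
bay [335 154  89  58 796]
[416 168] [ 0.6639 -0.2581]
[396 154] [ 0.7062 -0.2089]
[349 161] [ 0.6943 -0.081 ]
[335 181] [ 0.6414 -0.0395]
[339 210] [ 0.5629 -0.0444]
[344 210] [ 0.5621 -0.0574]
[339 183] [ 0.6353 -0.0497]
[353 164] [ 0.6853 -0.091 ]
[393 158] [ 0.6955 -0.1997]
[413 172] [ 0.6534 -0.2488]
[419 197] [ 0.5846 -0.2568]
[423 193] [ 0.5947 -0.2686]
bay [296 166   8  42 209]
[296 166] [0.689  0.0616]
[298 202] [0.5906 0.0613]
[302 207] [0.5767 0.0516]
[301 173] [0.6688 0.0493]
bay [216 172   7  42 203]
[217 172] [0.6853 0.2726]
[217 211] [0.5796 0.2734]
[221 213] [0.5737 0.263 ]
[221 177] [0.6708 0.2621]
(151, 200) [0.6144 0.4367]
(493, 250) [ 0.4344 -0.4191]
(508, 248) [ 0.437  -0.4573]
```

```bash
python3 -c "
import cv2
im=cv2.imread('pics/top0.png')[130:310,180:440]
cv2.imwrite('pics/c0.png',cv2.resize(im,None,fx=3,fy=3,interpolation=2))"
```

```text
(no output)
```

View pics/c0.png

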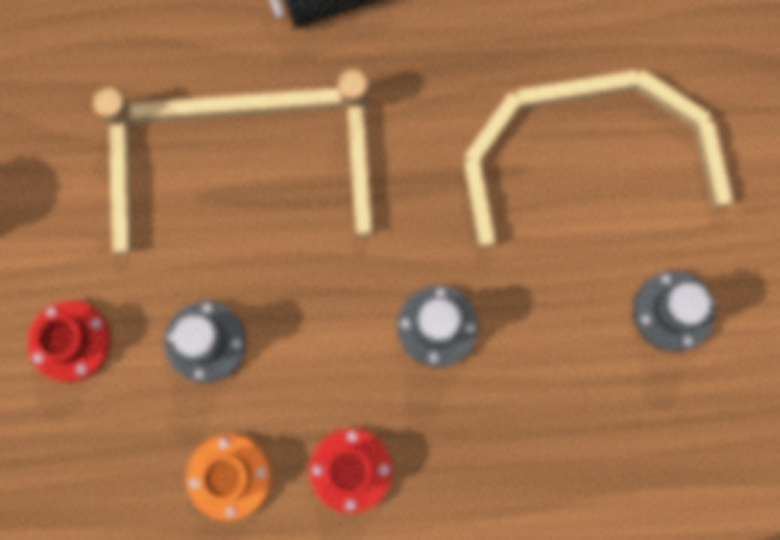

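The crop confirms that all three feet are upright with free space around them. I'll start with the right-hand foot, closing the jaws and moving above its cap.

{"name": "drive_tool", "arguments": {"rows": [[[0,0,-0.058],[3.8,4.6,-1.2],0],[[0,0,-0.058],[3.8,4.6,-1.2],0],[[0,0,-0.058],[3.8,4.6,-1.2],0],[[0,0,-0.058],[3.8,4.6,-1.2],0],[[0,0,-0.058],[3.8,4.6,-1.2],0],[[0,0,-0.058],[3.8,4.6,-1.2],0],[[0,0,-0.055],[3.6,4.6,-1.2],0],[[0,0,0],[0,0,0],0]]}}

```text
clock: 1.1
position: [0.4905, -0.2032, 0.157]
ee_rot: [-0.001, 1.0, 0.003, -0.001]
contact_force: [-0.5, -0.8, 0.6]
width: 0.0002
gripper_force: 0.0
```

{"name": "drive_tool", "arguments": {"rows": [[[0,0,0],[0,-0.3,-4],0],[[0,0,0],[0,0,-3.6],0],[[0,0,0],[0,0,-0.5],0],[[0,0,0],[0,0,-0.5],0],[[0,0,0],[0,0,0],0],[[0,0,0],[0,0,0],0]]}}

```text
clock: 1.85
position: [0.4884, -0.2107, 0.0746]
ee_rot: [0.0, 1.0, -0.0, -0.0]
contact_force: [-3.5, 0.3, 10.0]
width: -0.0001
gripper_force: 5.3
```

The right foot pushes back with 10 N at a 2.4 mm press, so it is stiff. The middle foot is next.

{"name": "drive_tool", "arguments": {"rows": [[[0,0,0],[0,0,3],0],[[0,0,0],[0,5.2,0],0],[[0,0,0],[0,5.2,0],0],[[0,0,0],[0,5.2,0],0],[[0,0,0],[0,4.9,0],0],[[0,0,0],[0,0,0],0]]}}

```text
clock: 2.6
position: [0.4891, -0.0031, 0.1034]
ee_rot: [-0.0, 1.0, 0.002, 0.0]
contact_force: [0.6, -0.8, -0.4]
width: 0.0
gripper_force: 0.0
```

{"name": "drive_tool", "arguments": {"rows": [[[0,0,0],[0,0,-2.1],0],[[0,0,0],[0,0,-0.5],0],[[0,0,0],[0,0,-0.4],0],[[0,0,0],[0,0,0],0],[[0,0,0],[0,0,0],0]]}}

```text
clock: 3.22
position: [0.4892, -0.0063, 0.0741]
ee_rot: [0.0, 1.0, -0.001, -0.0]
contact_force: [-3.3, 1.3, 11.2]
width: -0.0002
gripper_force: 5.4
```

The middle foot is stiff too, at 11 N. Now the left foot.

{"name": "drive_tool", "arguments": {"rows": [[[0,0,0],[0,0,3],0],[[0,0,0],[0,5.2,0],0],[[0,0,0],[0,5.2,0],0],[[0,0,0],[0,5,0],0],[[0,0,0],[0,4.9,0],0],[[0,0,0],[0,0,0],0]]}}

```text
clock: 3.98
position: [0.4903, 0.1998, 0.103]
ee_rot: [-0.0, 1.0, 0.001, 0.001]
contact_force: [0.1, 0.2, 0.4]
width: -0.0002
gripper_force: 0.0
```

{"name": "drive_tool", "arguments": {"rows": [[[0,0,0],[0,0,-2.1],0],[[0,0,0],[0,0,-0.5],0],[[0,0,0],[0,0,-0.4],0],[[0,0,0],[0,0,0],0],[[0,0,0],[0,0,0],0]]}}

```text
clock: 4.6
position: [0.4898, 0.1976, 0.0729]
ee_rot: [0.0, 1.0, -0.0, 0.0]
contact_force: [-0.1, -0.9, 2.0]
width: -0.0
gripper_force: 1.1
```

The left foot is weak, at 2 N. Next I'll move the middle stiff foot into the square bay, gripping its barrel lightly and sliding it at constant height.

{"name": "drive_tool", "arguments": {"rows": [[[0,0,0],[0,0,3.4],0],[[0,0,0],[0,-5.2,0],4],[[0,0,0],[0,-5.2,0],8.5],[[0,0,0],[0,-5,0],8.5],[[0,0,0],[0,-4.7,0],8.5],[[0,0,0],[0,0,0],8.5],[[0,0,0],[0,0,0],8.5]], "force": 20}}

```text
clock: 5.48
position: [0.4896, -0.0028, 0.1065]
ee_rot: [-0.0, 1.0, -0.001, 0.0]
contact_force: [-0.4, -0.2, 0.3]
width: 0.0853
gripper_force: 0.0
```

{"name": "drive_tool", "arguments": {"rows": [[[0,0,0],[0,0,-4],8.5],[[0,0,0],[0,0,-3.2],8.5],[[0,0,0],[0,0,0],8.5],[[0,0,0],[0,0,0],5],[[0,0,0],[0,0,0],3.6],[[0,0,0],[0,0,0],3.6],[[0,0,0],[0,0,0],3.6]]}}

```text
clock: 6.35
position: [0.4905, -0.0032, 0.0357]
ee_rot: [0.0, 1.0, -0.0, 0.001]
contact_force: [-0.9, 0.7, 5.8]
width: 0.0382
gripper_force: 21.4
```

{"name": "drive_tool", "arguments": {"rows": [[[0,0,0],[0.2,1.5,0],3.6],[[0,0,0],[0.2,2.5,0],3.6],[[0,0,0],[0.2,2.5,0],3.6],[[0,0,0],[0.2,2.5,0],3.6],[[0,0,0],[0.2,2.5,0],3.6],[[0,0,0],[2.0,0.5,0],3.6],[[0,0,0],[0,0,0],3.6]]}}

```text
clock: 7.22
position: [0.5199, 0.1178, 0.0355]
ee_rot: [-0.0, 1.0, 0.0, 0.0]
contact_force: [-0.9, 1.7, 6.5]
width: 0.0382
gripper_force: 21.8
```

{"name": "drive_tool", "arguments": {"rows": [[[0,0,0],[2.5,0,0],3.6],[[0,0,0],[2.5,0.3,0],3.6],[[0,0,0],[2.5,1.5,0],3.6],[[0,0,0],[2.2,2.5,0],3.6],[[0,0,0],[1.5,2.5,0],3.6],[[0,0,0],[0.7,2.5,0],3.6],[[0,0,0],[0,0,0],3.6],[[0,0,0],[0,0,0],3.6]]}}

```text
clock: 8.22
position: [0.6396, 0.2113, 0.0353]
ee_rot: [-0.001, 1.0, -0.0, 0.002]
contact_force: [1.1, 3.7, 4.8]
width: 0.0389
gripper_force: 21.8
```

```bash
python3 - <<'E'
from h import *
t=eyes.get_image("top");s=eyes.get_image("side")
a=cv2.resize(t[120:300,170:440],(800,533));cv2.imwrite("pics/t1.png",a[...,::-1])
cv2.imwrite("pics/s1.png",cv2.resize(s[110:320,180:460],(800,600))[...,::-1])
E
```

```text
(no output)
```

View pics/s1.png

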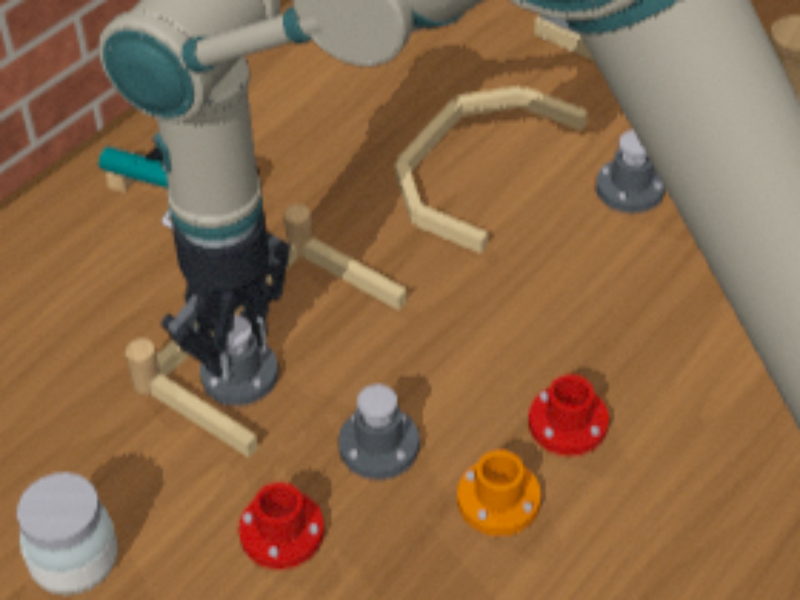

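The side crop shows the middle foot flat on the bench inside the square bay, beside its left arm. I'll release it, rise and fetch the weak foot.

{"name": "drive_tool", "arguments": {"rows": [[[0,0,0],[0,0,0],6.5],[[0,0,0],[0,0,0],6.5],[[0,0,0],[0,0,3.5],7],[[0,0,0],[0,0,4],8.5],[[0,0,0],[-5,-0.4,0],8.5],[[0,0,0],[-5,-0.4,0],8.5],[[0,0,0],[-5,-0.6,0],8.5],[[0,0,0],[0,0,0],8.5]]}}

```text
clock: 9.32
position: [0.4822, 0.1944, 0.1083]
ee_rot: [0.001, 1.0, 0.0, -0.004]
contact_force: [0.5, -0.2, -0.7]
width: 0.0851
gripper_force: 0.0
```

{"name": "drive_tool", "arguments": {"rows": [[[0,0,0],[0,0,-4],8.5],[[0,0,0],[0,0,-3.5],8.5],[[0,0,0],[0,0,0],8.5],[[0,0,0],[0,0,0],5],[[0,0,0],[0,0,0],3.6],[[0,0,0],[0,0,0],3.6],[[0,0,0],[0,0,0],3.6]]}}

```text
clock: 10.2
position: [0.4895, 0.1963, 0.0358]
ee_rot: [-0.0, 1.0, -0.0, 0.002]
contact_force: [-0.2, -1.0, 7.0]
width: 0.0397
gripper_force: 20.0
```

{"name": "drive_tool", "arguments": {"rows": [[[0,0,0],[0.2,-2,0],3.6],[[0,0,0],[0.2,-3,0],3.6],[[0,0,0],[0,-3.5,0],3.6],[[0,0,0],[0,-3.5,0],3.6],[[0,0,0],[0,-3.5,0],3.6],[[0,0,0],[0,-3.5,0],3.6],[[0,0,0],[0,-3.5,0],3.6],[[0,0,0],[0,-3.5,0],3.6]]}}

```text
clock: 11.2
position: [0.4932, -0.0634, 0.0358]
ee_rot: [-0.001, 1.0, -0.001, 0.001]
contact_force: [0.1, 6.4, 7.8]
width: 0.0399
gripper_force: 20.7
```

{"name": "drive_tool", "arguments": {"rows": [[[0,0,0],[0,-1.5,0],3.6],[[0,0,0],[1,-1.5,0],3.6],[[0,0,0],[2.3,-1.5,0],3.6],[[0,0,0],[2.5,-1.5,0],3.6],[[0,0,0],[2.5,-1.2,0],3.6],[[0,0,0],[2.5,-0.8,0],3.6],[[0,0,0],[2.5,-0.4,0],3.6],[[0,0,0],[0,0,0],3.6]]}}

```text
clock: 12.2
position: [0.6279, -0.1488, 0.0357]
ee_rot: [0.001, 1.0, -0.0, 0.002]
contact_force: [1.7, -0.9, 4.8]
width: 0.0399
gripper_force: 20.7
```

{"name": "drive_tool", "arguments": {"rows": [[[0,0,0],[0,0,0],6.5],[[0,0,0],[0,0,0],6.5],[[0,0,0],[0,0,3.5],7],[[0,0,0],[0,0,4],8.5],[[0,0,0],[-5,-1.8,0],8.5],[[0,0,0],[-5,-2,0],8.5],[[0,0,0],[-4,-2,0],8.5],[[0,0,0],[0,0,0],8.5]]}}

```text
clock: 13.2
position: [0.4818, -0.2061, 0.1091]
ee_rot: [-0.0, 1.0, -0.002, -0.001]
contact_force: [0.6, 0.4, 0.3]
width: 0.0851
gripper_force: 0.0
```

{"name": "drive_tool", "arguments": {"rows": [[[0,0,0],[0,0,-4],8.5],[[0,0,0],[0,0,-3.5],8.5],[[0,0,0],[0,0,0],8.5],[[0,0,0],[0,0,0],5],[[0,0,0],[0,0,0],3.6],[[0,0,0],[0,0,0],3.6],[[0,0,0],[0,0,0],3.6]]}}

```text
clock: 14.08
position: [0.487, -0.2076, 0.0361]
ee_rot: [0.002, 1.0, 0.0, 0.002]
contact_force: [0.4, -2.8, 5.7]
width: 0.0386
gripper_force: 20.9
```

{"name": "drive_tool", "arguments": {"rows": [[[0,0,0],[0,2,0],3.6],[[0,0,0],[0,3,0],3.6],[[0,0,0],[0,3.5,0],3.6],[[0,0,0],[0,3.5,0],3.6],[[0,0,0],[0,3.5,0],3.6],[[0,0,0],[0,3.5,0],3.6],[[0,0,0],[0,3.5,0],3.6],[[0,0,0],[0,3.5,0],3.6]]}}

```text
clock: 15.08
position: [0.4874, 0.0533, 0.0361]
ee_rot: [0.002, 1.0, 0.001, 0.002]
contact_force: [0.5, -7.0, 6.9]
width: 0.0387
gripper_force: 21.8
```

{"name": "drive_tool", "arguments": {"rows": [[[0,0,0],[0.3,3,0],3.6],[[0,0,0],[1.5,2.5,0],3.6],[[0,0,0],[2.7,0.5,0],3.6],[[0,0,0],[2.8,0,0],3.6],[[0,0,0],[2.8,0,0],3.6],[[0,0,0],[2.7,0,0],3.6],[[0,0,0],[2.3,0,0],3.6],[[0,0,0],[0,0,0],3.6]]}}

```text
clock: 16.08
position: [0.638, 0.1143, 0.0357]
ee_rot: [-0.0, 1.0, -0.0, 0.001]
contact_force: [0.3, 0.1, 4.6]
width: 0.0384
gripper_force: 22.1
```

{"name": "drive_tool", "arguments": {"rows": [[[0,0,0],[0,0,0],3.6],[[0,0,0],[0,0,0],6.5],[[0,0,0],[0,0,0],6.5],[[0,0,0],[0,0,3.5],6.5],[[0,0,0],[0,0,5],6.5],[[0,0,0],[-4,-3,3],6.5],[[0,0,0],[-5,-3,1],6.5],[[0,0,0],[-5,-3,1],6.5]]}}

```text
clock: 17.08
position: [0.4943, 0.0233, 0.1694]
ee_rot: [0.0, 1.0, 0.0, -0.0]
contact_force: [-0.1, -1.3, 0.4]
width: 0.0652
gripper_force: 0.0
```

{"name": "drive_tool", "arguments": {"rows": [[[0,0,0],[-4,-4,1],6.5],[[0,0,0],[-4,-4,1],6.5],[[0,0,0],[-3,-5,1],6.5],[[0,0,0],[-1,-6,1],6.5],[[0,0,0],[-1,-6,1],6.5],[[0,0,0],[0,-6,0],6.5],[[0,0,0],[0,-6,0],6.5],[[0,0,0],[0,0,0],6.5]]}}

```text
clock: 18.08
position: [0.3659, -0.3499, 0.2185]
ee_rot: [0.0, 1.0, -0.002, -0.0]
contact_force: [0.3, 1.2, -0.0]
width: 0.0652
gripper_force: 0.0
```

```bash
python3 - <<'E'
from h import *
t=eyes.get_image("top");s=eyes.get_image("side")
a=cv2.resize(t[120:300,170:440],(800,533));cv2.imwrite("pics/t2.png",a[...,::-1])
cv2.imwrite("pics/s2.png",s[...,::-1])
for c,a,b in caps(t): print("cap",c,a,cast("top",c,.066)[:2])
E
```

```text
cap [289.78571429 117.85119048] 168 [0.80650344 0.06958792]
cap [274.94578313 179.03012048] 166 [0.64355757 0.11478172]
cap [379.15757576 178.41818182] 165 [ 0.62908858 -0.14821339]
cap [236.39766082 182.6374269 ] 171 [0.64009368 0.21216308]
cap [150.16510067 198.50872483] 745 [0.61231374 0.42797706]
cap [545.04301075 268.88172043] 93 [ 0.38075392 -0.5250394 ]
cap [  1.12173913 289.14782609] 115 [0.41283229 0.77538115]
cap [576.14285714 284.25714286] 105 [ 0.34049225 -0.59241127]
cap [272.24096386 387.24698795] 166 [0.15773533 0.13980248]
```

View pics/t2.png

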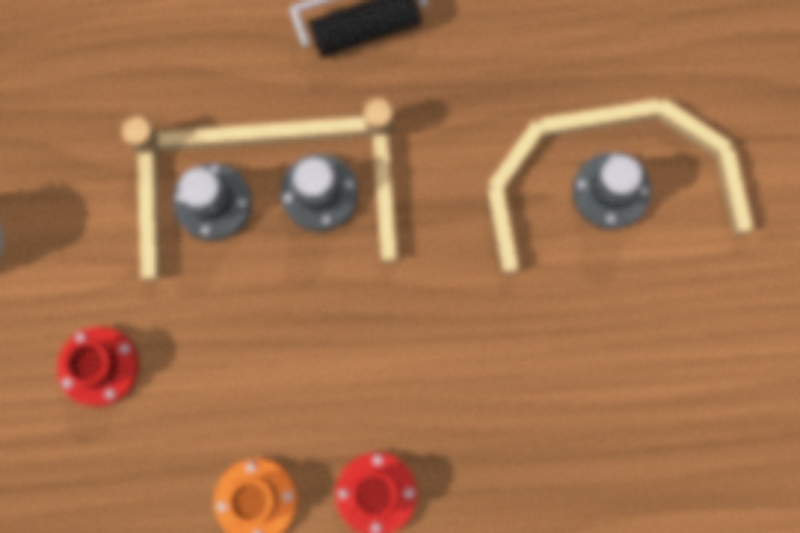

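View pics/s2.png

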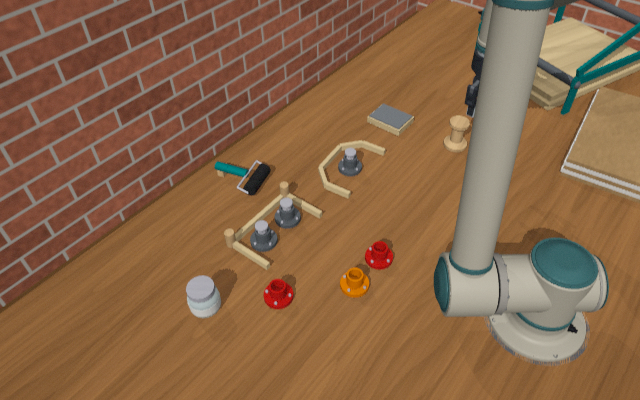

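Both pictures show all three feet upright and fully inside their bays: the stiff pair at (213,202) and (319,191) in the top crop, the weak one at (612,190). The bystanders and decoys look untouched and the arm is clear.

```bash
python3 -c "
from rig import job
print(job.sign_off())"
```

```text
the job is handed in; nothing more can be done
None
```

The job is handed in: the two stiff feet (middle and right) are fully inside the square-cornered bay and the weak one (left) is fully inside the clipped bay, all slid upright at about 18 s on the clock, with the bystanders and the red and orange look-alikes left in place.

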